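Close the bench gauge on a casting until the pointer stands in the band

TASK

Seat the T-shaped casting (one central tongue) flat in the pocket of the bench gauge, tongue towards the dial, and let go of it; if the sliding jaw stands in the way, slide it back first. Then slide the jaw shut on the casting so that the casting bears on the spring plunger, and leave it so that the pointer rests inside the dark grey band of the dial; never drive the pointer to its end stop. Do not knock the other castings and things about.

Things in the scene. Friction and masses are not known exactly. Their poses are not given: they have to be found in the camera images.
- gauge: bench gauge, fixed to the bench: dark steel base plate 300 x 100 x 12 mm, grey dial housing at its +x end (x = 62 to 150 mm, 94 mm wide, dial top 64 mm above the bench), sliding jaw at its -x end. Origin: centre of the base's underside; +x is the closing direction of the jaw, z up.
- nest (a point): on the pocket floor (gauge x = 50, y = 0, z = 12 mm), below the tip of the plunger at rest; axes as the gauge. The pocket runs along gauge x between low steel cheeks (tops at z = 20 mm): wide part x = -50 to 34 mm, 39 mm wide, with a 4 mm 45-degree lead-in, cheeks 12 mm thick; then a narrow slot x = 34 to 48 mm, 23 mm wide, which only the tongue can enter.
- jaw_face (a point): centre of the flat front face (30 mm wide, z = 14 to 40 mm above the bench) of the sliding jaw's nose, the face that meets the casting; axes as the gauge
- thumb_plate (a point): centre of the top edge of the upright plate on the sliding jaw, 78 mm above the bench and 53 mm behind the jaw face; the plate is 10 mm thick along gauge x, 50 mm wide along gauge y and stands 32 mm above the jaw's carriage (carriage 26 mm long, top at z = 46 mm). Push its back to close the jaw, its front to open it
- jaw (a joint): travel of the sliding jaw, m: 0 fully open (jaw face at gauge x = -75 mm), grows as it closes, to 0.075. It is stiff (about 9 N) and stays where it is left. With the casting (68 mm long) clamped, jaw = 0.057 + plunger
- plunger (a joint): how far the spring plunger (steel pin, 14 mm diameter, axis 27 mm above the bench, tip at gauge x = 50 mm) is pushed in towards the dial, m: 0 at rest, 0.008 at its end stop; spring about 2 N rising to 7 N
- pointer (a joint): angle of the black pointer on the dial, rad, driven by the plunger (250 rad per m): 0 at rest, 2.0 at the end stop; it turns anticlockwise seen from above. The dark grey band, between the second and third black ticks, runs from 0.5 to 1.5 (plunger 0.002 to 0.006)
- part: the T-shaped casting, bare aluminium, about 0.16 kg, lying flat: body 42 (x) x 36 (y) x 32 mm high, with one central tongue 26 mm long (x), 16 mm wide and as high, on its +x side; 68 mm long in all. Origin: underside, at the centre of the 42 x 36 body (body x = -21 to 21, tongue x = 21 to 47 mm)
- tongue_tip (a point): centre of the end face of the tongue, 47 mm along +x from the casting's origin, 16 mm above its underside
- elbow: L-shaped aluminium casting, same size, but its tongue lies along one edge; leave it. Origin as for the T-shaped one
- bar: plain aluminium block 68 x 36 x 32 mm without tongue; leave it. Origin at its underside, 13 mm from its centre towards -x
- fork: aluminium casting with two tongues and a gap between them, same overall size; leave it. Origin as for the T-shaped one
- oilpot: small steel can, 34 mm diameter, 58 mm high, upright among the castings; leave it. Origin: centre of underside
- bottle: white bottle, 60 mm diameter, 150 mm high, upright; leave it. Origin: centre of underside
- screwdriver: screwdriver, 180 mm long, lying along its x; leave it
- woodblock: wooden block 90 x 50 x 40 mm; leave it. Origin: centre of underside
Not all that is in view belongs to the job. What is shaped like the part but blue or red is not meant.

How it is judged (in metres and radians):
On the way:
1. the T-shaped casting lies flat and square in the pocket, tongue towards the dial, let go of, before it bears on the plunger (y of part in the frame of nest between -0.003 and 0.003 m and z of part in the frame of nest between -0.002 and 0.002 m and angle between part's own z axis and vertical below 0.05 rad and angle between the x axis of part and the x axis of gauge, either way round below 0.1 rad and x of tongue_tip in the frame of nest between -0.032 and 0.002 m and contact force between the fingers and part below 0.1 N and linear speed of part below 0.02 m/s and value of joint plunger below 0.0015 m), for 0.2 s.
At the end, for the whole second after the job is handed in: The T-shaped casting lies flat (within 2 mm and 0.05 rad) and square (within 3 mm and 0.1 rad) in the pocket with its tongue on the plunger, the jaw is shut on its back (within 2 mm), and the pointer stays in the dark grey band (plunger 1.7 to 6.3 mm in), everything at rest (y of part in the frame of nest between -0.003 and 0.003 m and z of part in the frame of nest between -0.002 and 0.002 m and angle between part's own z axis and vertical below 0.05 rad and angle between the x axis of part and the x axis of gauge, either way round below 0.1 rad and value of joint plunger between 0.0017 and 0.0063 m and x of tongue_tip in the frame of nest between 0.0005 and 0.0075 m and x of jaw_face in the frame of part above -0.023 m and linear speed of part below 0.01 m/s); the robot touches nothing.
It fails at once if the plunger is driven to its end stop (beyond 7.5 mm) (value of joint plunger above 0.0075 m).
It fails at once if another casting is moved by more than 30 mm (distance of any of elbow, bar, fork from where it was at the start of the episode above 0.03 m).
It fails at once if the can or the bottle is moved by more than 30 mm or toppled (distance of any of oilpot, bottle from where it was at the start of the episode above 0.03 m or angle between any of oilpot, bottle's own z axis and vertical above 0.5 rad).
It fails at once if the screwdriver or the wooden block is moved by more than 30 mm (distance of any of screwdriver, woodblock from where it was at the start of the episode above 0.03 m).
It also fails if it takes over 72 s, if anything falls off the work surface, if the arm or the gripper's body presses on something with over 40 N, if the wrist force passes 120 N, or if a joint passes its speed limit or range.

ROBOT

A 6-joint arm with a two-finger parallel gripper is mounted at the origin on the work surface. World frame = base frame: x ahead of the robot, y to its left, z up, the work surface at z = 0. Lengths are in mm, angles in rad, forces in N, time in s.
With the tool pointing down it reaches from about 275 to 825 mm from the base axis. Payload 5.2 kg.
Tool frame: the origin (TCP) lies between the finger pads; the fingertips stand finger_overhang ahead of it and the grasp point (between the pads) lies 3 mm ahead of it (finger_overhang is the distance from the TCP to the fingertips, in mm); z points along the fingers, y is the line along which they close (so a half turn about z gives the same grasp; the last joint's range is limited). The gripper opens to 93 mm and grips with 3 to 60 N. Pads are 15 mm wide; open, the fingers measure 128 mm over their backs; the gripper's body (75 mm by 188 mm) begins 65 mm behind the grasp point.
Start: joints at [1.01, 0.259, 1.535, -0, 1.348, -0.203], TCP at [192.597, 515.181, 240.653] pointing down, gripper open.
Joint ranges: [-3.14, 3.14], [-0.91, 2.08], [0.19, 2.58], [-1.22, 4.36], [0.22, 2.71], [-3.12, 3.12]. Speed limits (rad/s): [2.57, 2.57, 3.14, 3.14, 3.14, 3.14].

INTERFACE

Orientations are given as a 3x3 rotation matrix whose columns are the frame's x, y, z axes.
In Python, from cell import goto, move_l, goto_joints, open_jaws, clamp, wait, ik, read_state, snapshot, MotionError, sign_off, finger_overhang gives the robot as it stands. The module is installed in compiled form; this text tells all that it offers. Calls block until the motion is done:
- goto(position, orientation): joint-space move of the TCP to a pose.
- move_l(position, speed=150, orientation=None, until_force=None): straight line of the TCP; orientation=None keeps the orientation; speed is the mean speed in mm/s. With until_force (N) it stops when the force on the tool has changed by that much, and returns True; else False.
- goto_joints(angles): joint-space move.
- open_jaws() and clamp(): open the fingers fully, or close them until they stop; the grip force is fixed at half the most.
- wait(seconds).
- ik(position, orientation): joint angles nearest the present ones, or None.
- read_state(): the state.
- snapshot(name): name is "scene" or "top" or "wrist"; returns a dict with "frame" (384x512x3 uint8, blue, green, red), "range_z" (384x512 float32, mm along the optical axis (not along the pixel's ray), 0 where there is no reading), "fx", "fy", "cx", "cy" (pixels), "dist" ([k1, k2, p1, p2, k3] as OpenCV has them; the pictures are not rectified), "T" (4x4, takes a point from camera to world coordinates); the wrist camera has in their place "mount" (4x4, takes a point from camera to tool coordinates, whose origin is the TCP and whose axes are the flange's). Camera axes: x right, y down, z forward; pixel columns grow to the right and rows downward; lengths in mm; the calibration is good to about 2 mm. A picture is of the moment at which its call begins: read the wrist's pose just before it.
A pose or a line that the arm cannot do raises MotionError and nothing moves.
- sign_off(): hands the job in; it is judged then, once.
The state is a dict: "time": time; "joint_pos": joint angles; "dq": joint speeds; "tau": joint torques, N m; "eef_pos": TCP position; "eef_rot": TCP orientation; "ft_force": force on the tool from outside, world axes, zero at the start; "torque": the same for the moment, N m; "width": finger opening in mm; "grasp_force": force on a finger pad.
Only numpy, scipy, OpenCV 4.12 (cv2) and the standard library are available. Lean on these libraries where they do the work, as an engineer would, in place of code of your own. Each camera call takes 0.05 s, during which the arm holds its last target. There are 200 camera calls.

## Working session

There is one attempt and no reset: what is moved stays moved. The work goes in short steps, each a Python script; the robot and the scene stay as the last script left them, time stands still between calls to the robot, and variables do not carry over. Pictures are saved under pics/ and viewed, at most 10 in all, crops included, and the job is handed in when it is done.

```bash
mkdir -p pics; ls; python3 - <<'E'
from cell import *
import cv2,numpy as np,pickle
d={}
for n in("top","scene"):
    s=snapshot(n);d[n]=s;cv2.imwrite(f"pics/{n}0.png",s["frame"]);print(n,s["fx"],s["fy"],s["cx"],s["cy"],s["dist"],np.round(s["T"],3).tolist(),(s["range_z"]>0).mean())
pickle.dump(d,open("d.pkl","wb"))
s=read_state();print(finger_overhang,s["eef_rot"],s["time"],s["width"])
E
```

```text
pics
top 426.5863174007992 426.5863174007992 252.81612658768194 193.7897706490917 [0.02068432 0.         0.         0.         0.        ] [[-0.015, -0.993, 0.116, 411.612], [-1.0, 0.013, -0.015, -50.993], [0.013, -0.116, -0.993, 1103.16], [0.0, 0.0, 0.0, 1.0]] 0.9961140950520834
scene 464.8189428370547 464.8189428370547 262.6873482579145 197.78746794940417 [-0.05819525  0.          0.          0.          0.        ] [[-0.358, 0.643, -0.677, 1302.016], [0.934, 0.245, -0.262, 258.194], [-0.002, -0.726, -0.688, 878.894], [0.0, 0.0, 0.0, 1.0]] 0.996185302734375
22.0 [[-9.36653832e-01  3.50255311e-01 -9.02823836e-04]
 [ 3.50256304e-01  9.36652808e-01 -1.42786695e-03]
 [ 3.45514497e-04 -1.65363679e-03 -9.99998573e-01]] 0.1 92.76173574172914
```

View pics/top0.png

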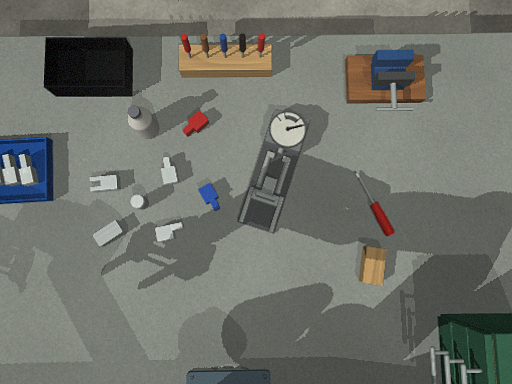

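View pics/scene0.png

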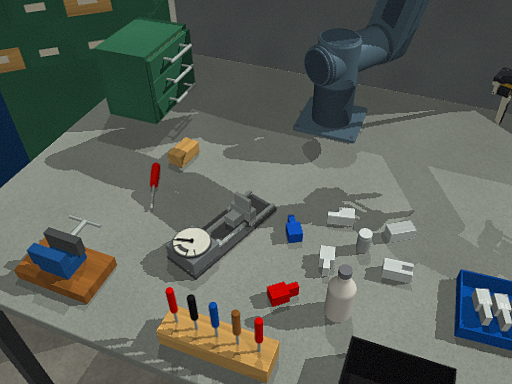

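The top view shows the gauge with its dial at (288,128) and the jaw end at about (262,215). The fork is at (103,182), the can at (138,201) and the bar at (107,233). The T/elbow candidates are at (168,170) and (169,232). I'll enlarge that area and print the depth data.

```bash
cat > h.py <<'E'
import numpy as np,cv2
def K(s): return np.array([[s["fx"],0,s["cx"]],[0,s["fy"],s["cy"]],[0,0,1.]])
def cloud(s,T):
    h,w=s["range_z"].shape
    u,v=np.meshgrid(np.arange(w),np.arange(h))
    n=cv2.undistortPoints(np.stack([u,v],-1).reshape(-1,1,2).astype(float),K(s),np.array(s["dist"])).reshape(h,w,2)
    z=s["range_z"][...,None].astype(float)
    P=np.concatenate([n*z,z],-1)
    return P@T[:3,:3].T+T[:3,3]
def ray(s,T,px,zp):
    n=cv2.undistortPoints(np.array(px,float).reshape(-1,1,2),K(s),np.array(s["dist"])).reshape(-1,2)
    d=np.c_[n,np.ones(len(n))]@T[:3,:3].T
    return T[:3,3]+d*((zp-T[2,3])/d[:,2])[:,None]
E
python3 - <<'E'
import pickle,cv2,numpy as np
from h import *
d=pickle.load(open("d.pkl","rb"));s=d["top"];f=s["frame"]
a=cv2.resize(f[150:250,80:230],None,fx=4,fy=4,interpolation=cv2.INTER_CUBIC)
b=cv2.resize(f[100:240,225:325],None,fx=4,fy=4,interpolation=cv2.INTER_CUBIC)
im=np.zeros((560,800,3),np.uint8)
a=cv2.resize(a,(400,267));im[:267,:400]=a;im[:560,400:800]=b
e=d["scene"]["frame"][180:290,300:420];im[280:560,:305]=cv2.resize(e,(305,280),interpolation=cv2.INTER_CUBIC)
cv2.imwrite("pics/zoom.png",im)
for n in d:
    P=cloud(d[n],d[n]["T"]);z=P[...,2]
    reg=(P[...,0]>250)&(P[...,0]<650)&(P[...,1]>-150)&(P[...,1]<400)
    print(n,"bench z",np.median(z[reg&(abs(z)<8)]))
    k,L,st,c=cv2.connectedComponentsWithStats((reg&(z>18)&(z<200)).astype(np.uint8))
    for i in range(1,k):
        if st[i,4]>40:
            m=L==i; top=m&(z>np.percentile(z[m],80)-5)
            r=cv2.minAreaRect(P[top][:,:2].astype(np.float32))
            print(np.round(c[i]),st[i,4],"z80",np.percentile(z[m],80).round(1),np.round(r[0]),np.round(r[1]),round(r[2]),f[L==i].mean(0).round() if n=="top" else "")
E
```

```text
top bench z 0.9453074826617467
[264. 166.] 167 z80 22.7 [602. -99.] [19. 98.] 71 [124. 128. 123.]
[168. 172.] 322 z80 34.5 [602. 148.] [68. 35.] 12 [183. 189. 182.]
[280. 180.] 100 z80 22.2 [ 577. -140.] [12. 77.] 73 [100. 104.  99.]
[105. 182.] 374 z80 34.4 [570. 309.] [36. 68.] 5 [175. 181. 174.]
[264. 199.] 790 z80 48.0 [ 543. -102.] [67. 61.] 71 [105. 109. 104.]
[209. 195.] 308 z80 34.6 [530.  41.] [67. 36.] 29 [158.  83.  51.]
[138. 201.] 195 z80 60.4 [520. 218.] [31. 31.] 64 [163. 168. 162.]
[108. 233.] 433 z80 34.7 [444. 295.] [36. 69.] 33 [164. 169. 164.]
[167. 231.] 332 z80 34.4 [445. 143.] [36. 68.] 11 [180. 185. 179.]
scene bench z -0.44830029796776216
[242. 210.] 866 z80 50.2 [531. -98.] [68. 27.] 78 
[342. 214.] 309 z80 32.6 [444. 143.] [41. 67.] 13 
[293. 227.] 290 z80 32.7 [530.  40.] [70. 37.] 31 
[401. 229.] 380 z80 32.0 [443. 295.] [39. 68.] 34 
[230. 234.] 107 z80 21.5 [602. -97.] [21. 96.] 67 
[364. 238.] 265 z80 57.5 [520. 218.] [34. 31.] 36 
[327. 256.] 325 z80 32.2 [601. 147.] [70. 36.] 11 
[397. 268.] 450 z80 31.5 [570. 310.] [40. 68.] 3
```

View pics/zoom.png

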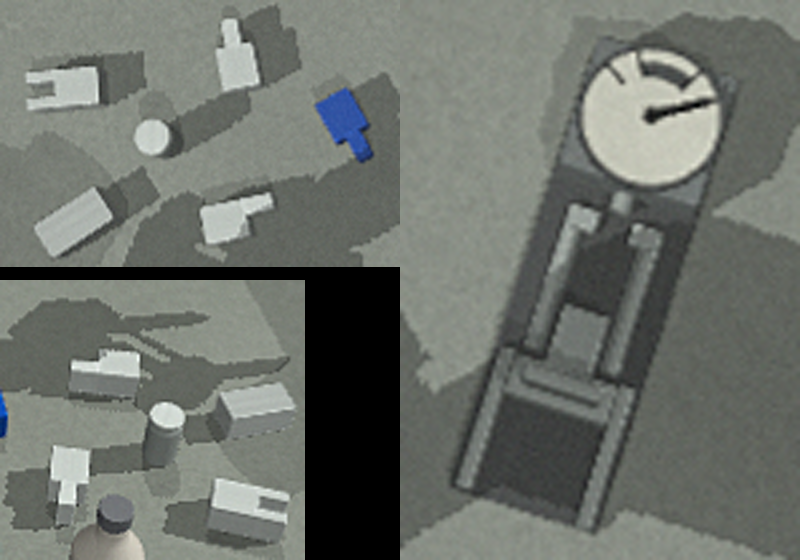

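The tongue of the casting at (168,170) is central, so that one is the T: centre about (601,148), yaw about +12°. The casting at (169,232) is the elbow. The gauge yaw is about -19°, and the jaw stands partly closed with its nose in the pocket. I'll move to wrist views of both.

```bash
cat >> h.py <<'E'
from cell import *
def Rz(yaw):
    c,s=np.cos(yaw),np.sin(yaw); return np.array([[c,s,0],[s,-c,0],[0,0,-1.]])
def best(p,yaw):
    """orientation (yaw or yaw+pi) nearest in joints"""
    q=np.array(read_state()["joint_pos"]);o=[]
    for y in(yaw,yaw+np.pi):
        j=ik(list(p),Rz(y))
        if j is not None:o.append((np.abs(np.array(j)-q).max(),y))
    return Rz(min(o)[1])
def wsnap():
    st=read_state();T=np.eye(4);T[:3,:3]=st["eef_rot"];T[:3,3]=st["eef_pos"]
    s=snapshot("wrist");return s,T@np.array(s["mount"])
E
python3 - <<'E'
from h import *
import pickle
out=[]
for i,(p,y) in enumerate([((590,145,240),.2),((575,155,290),.2),((560,-105,330),-.33),((600,-115,280),-.33)]):
    goto(list(p),best(p,y));wait(.2)
    s,T=wsnap();out.append((s,T));P=cloud(s,T)
    print(i,T[:3,3].round(),T[:3,2].round(2),read_state()["time"],"bench",P[...,2][abs(P[...,2])<8].mean())
pickle.dump(out,open("w.pkl","wb"))
im=np.vstack([np.hstack([cv2.resize(out[0][0]["frame"],(400,300)),cv2.resize(out[1][0]["frame"],(400,300))]),np.hstack([cv2.resize(out[2][0]["frame"],(400,300)),cv2.resize(out[3][0]["frame"],(400,300))])])
cv2.imwrite("pics/wr.png",im)
E
```

```text
0 [514. 129. 382.] [ 0.27  0.06 -0.96] 2.3083 bench -1.4989790913080103
1 [499. 139. 431.] [ 0.27  0.05 -0.96] 2.8833 bench -1.4797081987796277
2 [487. -80. 472.] [ 0.26 -0.09 -0.96] 4.1583 bench -1.5910410744334216
3 [527. -91. 424.] [ 0.27 -0.09 -0.96] 4.775 bench -1.584159396137872
```

View pics/wr.png

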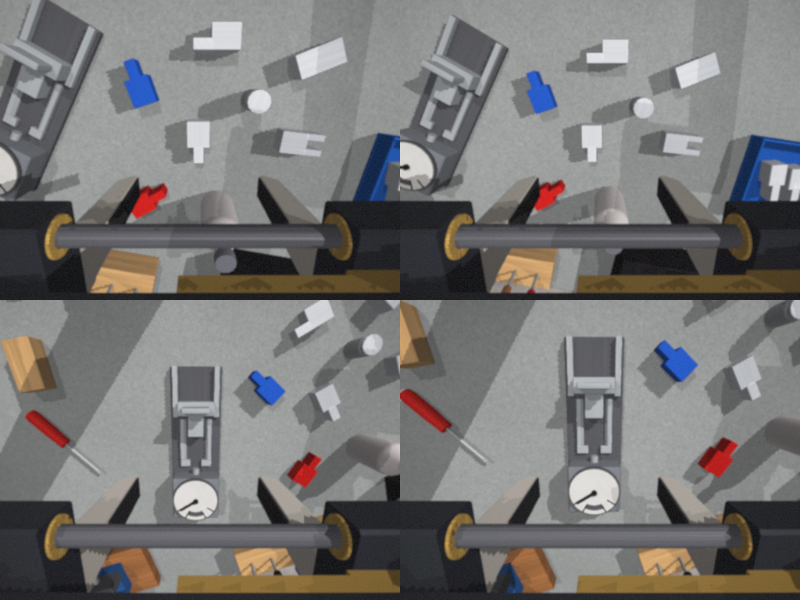

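Wrist views 0 and 1 show the T at about (198,140) and (592,140) in the montage, with the tongue facing the dial side. Views 2 and 3 show the gauge centred at about (195,440) and (593,430). I'll measure all of these from the depth data and edges.

```bash
cat >> h.py <<'E'
def partpose(s,T,near,zr=(26,38),dz=0,rad=50):
    """top-face contour -> centroid of 68x36 T; body centre, yaw"""
    P=cloud(s,T);P[...,2]+=dz
    m=(P[...,2]>zr[0])&(P[...,2]<zr[1])&(np.hypot(P[...,0]-near[0],P[...,1]-near[1])<rad)
    p=P[m];q=p[:,:2].astype(np.float32);(c,sz,a)=cv2.minAreaRect(q);c=np.array(c)
    if sz[0]<sz[1]:a+=90
    d=np.array([np.cos(np.radians(a)),np.sin(np.radians(a))])
    if (q.mean(0)-c)@d>0:d=-d   # centroid lies towards body => tongue the other way
    return c-13*d,np.degrees(np.arctan2(d[1],d[0])),sz,np.median(p[:,2])
def gaugefit(s,T,o=(590,-119),yaw=np.radians(-19),dz=0):
    P=cloud(s,T).reshape(-1,3);P[:,2]+=dz;o=np.array(o,float)
    for _ in range(3):
        c,n=np.array([np.cos(yaw),np.sin(yaw)]),np.array([-np.sin(yaw),np.cos(yaw)])
        g=np.c_[(P[:,:2]-o)@c,(P[:,:2]-o)@n,P[:,2]]
        k=(g[:,2]>16)&(g[:,2]<24)&(abs(g[:,1])<40);b=[]
        for x in range(-22,28,4):
            y=g[k&(abs(g[:,0]-x)<3),1]
            if len(y)>6:b.append((x,np.percentile(y,2),np.percentile(y,98)))
        b=np.array(b);l=np.polyfit(b[:,0],(b[:,1]+b[:,2])/2,1)
        o=o+n*l[1];yaw+=np.arctan(l[0])
    g=np.c_[(P[:,:2]-o)@c,(P[:,:2]-o)@n,P[:,2]];I=abs(g[:,1])<45
    q=lambda lo,hi,x0,x1:g[(g[:,2]>lo)&(g[:,2]<hi)&I&(g[:,0]>x0)&(g[:,0]<x1)]
    ch=q(16,24,0,60);pl=q(70,85,-200,20);no=q(36,43,-100,20);di=q(58,70,40,160)
    r=dict(o=o.round(1),yaw=np.degrees(yaw).round(2),w=(b[:,2]-b[:,1]).mean().round(1),chz=np.median(ch[:,2]).round(1))
    for nm,a in(("cheek",ch),("plate",pl),("nose",no),("dial",di)):
        if len(a)>5:r[nm]=np.r_[np.percentile(a,[2,98],axis=0).T.ravel(),np.median(a[:,2])].round(1).tolist()
    return r
E
python3 - <<'E'
from h import *
import pickle
w=pickle.load(open("w.pkl","rb"));d=pickle.load(open("d.pkl","rb"))
V=[(*w[0],1.5),(*w[1],1.5),(*w[2],1.6),(*w[3],1.6),(d["top"],d["top"]["T"],-.9),(d["scene"],d["scene"]["T"],.4)]
for i in(0,1,2,4,5):print(i,partpose(*V[i][:2],(601,148),dz=V[i][2]))
for i in(0,2,3,4,5):
    try:print(i,gaugefit(*V[i][:2],dz=V[i][2]))
    except Exception as e:print(i,e)
E
```

```text
0 (array([587.80463721, 144.1597572 ]), np.float64(10.581766128540039), (67.39872741699219, 35.33399200439453), np.float64(31.84222431478736))
1 (array([587.71053381, 143.49076921]), np.float64(11.601441383361816), (66.78868103027344, 35.15030288696289), np.float64(31.778819608252093))
2 (array([588.14434207, 143.72477928]), np.float64(10.664539337158203), (68.38652038574219, 36.550010681152344), np.float64(31.894769495691982))
4 (array([589.00422874, 145.23143029]), np.float64(11.598628997802734), (68.20442962646484, 35.733985900878906), np.float64(32.02612184740199))
5 (array([588.04797283, 144.7998543 ]), np.float64(11.134144783020021), (70.73306274414062, 35.91331481933594), np.float64(31.642789903393428))
0 {'o': array([ 589.9, -119.2]), 'yaw': np.float64(-18.93), 'w': np.float64(61.3), 'chz': np.float64(19.6), 'cheek': [1.3, 52.6, -30.7, 30.6, 16.2, 21.3, 19.6], 'plate': [-72.7, -63.1, -22.6, 24.1, 70.8, 79.1, 77.3], 'nose': [-80.6, -15.7, -19.6, 33.3, 36.7, 42.2, 39.7], 'dial': [66.8, 138.3, 7.9, 43.9, 58.6, 64.4, 62.8]}
2 {'o': array([ 589.7, -120. ]), 'yaw': np.float64(-20.2
[... 546 characters left out ...]
': [68.7, 151.8, -40.6, 40.7, 60.9, 67.3, 63.1]}
4 {'o': array([ 590. , -118.9]), 'yaw': np.float64(-17.47), 'w': np.float64(61.8), 'chz': np.float64(19.8), 'cheek': [1.2, 53.3, -30.6, 31.4, 16.1, 23.4, 19.8], 'plate': [-72.0, -62.3, -22.5, 24.3, 71.1, 80.9, 77.5], 'nose': [-79.7, -15.2, -17.5, 27.4, 36.6, 42.8, 40.0], 'dial': [69.8, 152.6, -41.6, 41.2, 58.9, 67.5, 62.9]}
5 {'o': array([ 590. , -119.1]), 'yaw': np.float64(-18.81), 'w': np.float64(61.4), 'chz': np.float64(19.6), 'cheek': [0.8, 49.1, -31.4, 31.6, 16.1, 23.3, 19.6], 'plate': [-72.2, -62.0, -24.4, 24.8, 70.0, 80.8, 77.5], 'nose': [-76.4, -14.6, -26.7, 33.3, 36.3, 42.8, 40.0], 'dial': [70.2, 152.8, -40.7, 41.6, 58.9, 67.9, 63.2]}
```

Measurements:
- **Part:** body centre (588.1, 144.1), yaw 11.1°, top at 32 mm.
- **Gauge:** origin about (593.9, -121.0), yaw -19.1°. The cheek ends, dial and plate all agree on this.
- **Jaw:** face at gauge x ≈ -19 and plate at -72, so it must slide back first.

I'll grip the plate and pull it back about 46 mm.

```bash
cat >> h.py <<'E'
GY=np.radians(-19.1);GO=np.array([593.9,-120.9])
def G(x,y,z): c,s=np.cos(GY),np.sin(GY); return [GO[0]+c*x-s*y,GO[1]+s*x+c*y,z]
def gx(p): return (np.array(p)[:2]-GO)@[np.cos(GY),np.sin(GY)],(np.array(p)[:2]-GO)@[-np.sin(GY),np.cos(GY)]
def st(): s=read_state();print("t",round(s["time"],2),"tcp",np.round(s["eef_pos"],1),"g",np.round(gx(s["eef_pos"]),1),"F",np.round(s["ft_force"],1),"w",round(s["width"],1),"gf",round(s["grasp_force"],1))
E
python3 - <<'E'
from h import *
R=best(G(-72,0,130),GY+np.pi/2)
goto(G(-72,0,130),R);st()
print(move_l(G(-72,0,75),100,until_force=15));st()
clamp();wait(.2);st()
move_l(G(-118,0,75),60);st()
open_jaws();wait(.1);st()
move_l(G(-118,0,140),200)
p=(588.1,144.1,140);R=best(p,np.radians(11.1));goto(list(p),R);st()
print(move_l([588.1,144.1,35],120,until_force=15));st()
clamp();wait(.2);st()
move_l([588.1,144.1,120],150);st()
E
```

```text
t 6.16 tcp [526.4 -97.6 130.7] g [-71.4  -0.1] F [ 0.3  0.8 -0.2] w 92.9 gf 0.0
False
t 6.86 tcp [526.2 -97.5  75.3] g [-71.6   0. ] F [-0.4 -0.6 -0.5] w 92.8 gf 0.0
t 8.31 tcp [525.8 -97.3  75. ] g [-72.   0.] F [-0.3  0.5  0.3] w 10.0 gf 30.0
t 9.22 tcp [484.2 -83.   75. ] g [-1.161e+02 -1.000e-01] F [ 6.9 -2.3 -8.5] w 10.2 gf 30.0
t 10.68 tcp [482.4 -82.3  75. ] g [-118.    0.] F [ 1.2 -0.1 -0.5] w 92.6 gf 0.0
t 12.5 tcp [587.6 143.6 139. ] g [-92.5 247.9] F [-0.1 -0.5 -0.4] w 93.4 gf 0.0
False
t 13.53 tcp [588.8 144.1  35.8] g [-91.5 248.7] F [-0.4  0.1 -0.1] w 92.9 gf 0.0
t 14.65 tcp [588.  144.1  35. ] g [-92.3 248.5] F [-0.9 -0.   0.6] w 35.5 gf 30.0
t 15.37 tcp [587.4 144.  119.2] g [-92.8 248.2] F [-1.   0.7 -1.3] w 35.7 gf 30.0
```

```bash
python3 - <<'E'
from h import *
R=np.array(read_state()["eef_rot"]);y=np.radians(11.1)
par=0 if R[0,0]>0 else np.pi
R2=Rz(GY+par)
goto(G(-12,0,120),R2);move_l(G(-12,0,68),120);wait(.3);st()
s,T=wsnap();S=snapshot("scene");t=snapshot("top")
for n,a,b,dz in(("w",s,T,1.6),("scene",S,S["T"],.4),("top",t,t["T"],-.9)):
    try:
        r=partpose(a,b,G(0,0,0)[:2],(56,70),dz,45);print(n,r,"g",gx(r[0]))
    except Exception as e:print(n,e)
    try:
        g=gaugefit(a,b,dz=dz);print(g,gx(g["o"]))
    except Exception as e:print(n,e)
im=np.hstack([cv2.resize(s["frame"],(400,300)),cv2.resize(S["frame"][150:300,150:350],(400,300))]);cv2.imwrite("pics/hov.png",im)
E
```

```text
t 17.27 tcp [ 583.  -117.1   68.8] g [-11.5  -0. ] F [-0.5 -1.  -1.3] w 35.5 gf 30.0
w (array([ 598.46674567, -132.63484293]), np.float64(127.72985458374023), (57.573814392089844, 70.13876342773438), np.float64(65.58234889978937)) g (np.float64(8.155191999799026), np.float64(-9.594506134132692))
{'o': array([ 589.7, -119.8]), 'yaw': np.float64(-19.0), 'w': np.float64(61.9), 'chz': np.float64(19.6), 'cheek': [1.8, 52.8, -30.8, 30.8, 16.4, 21.1, 19.6], 'plate': [-13.1, 2.9, -32.8, 31.9, 70.4, 84.7, 78.1], 'nose': [-99.2, 14.2, -28.9, 28.5, 36.8, 41.3, 39.7], 'dial': [68.3, 116.5, -41.4, 41.4, 61.2, 67.4, 62.8]} (np.float64(-4.328725119938582), np.float64(-0.33487137233892206))
scene (array([ 598.84719041, -128.60786652]), np.float64(112.32071495056152), (58.84947967529297, 63.288551330566406), np.float64(65.30264454039823)) g (np.float64(7.196994088278122), np.float64(-5.664730829688518))
{'o': array([599.1, -96.1]), 'yaw': np.float64(-15.4), 'w': np.float64(16.2), 'chz': np.float64(19.7), 'cheek': [1.5, 50.4, -40.1, 7.7, 16.1, 22.3, 19.7], 'plate': [-117.4, 5.2, -44.9, 8.7, 70.6, 84.6, 78.4], 'nose': [-99.4, 18.5, -19.7, 7.1, 36.2, 42.3, 39.1], 'dial': [68.2, 152.4, -43.8, 16.8, 58.7, 67.8, 63.1]} (np.float64(-3.2012695514625777), np.float64(25.13626609619813))
top (array([ 558.88085101, -120.20847419]), np.float64(55.8406867980957), (36.74028015136719, 11.150829315185547), np.float64(64.30774035445788)) g (np.float64(-33.31758636548939), np.float64(-10.8054357945116))
top too many indices for array: array is 1-dimensional, but 2 were indexed
```

View pics/hov.png

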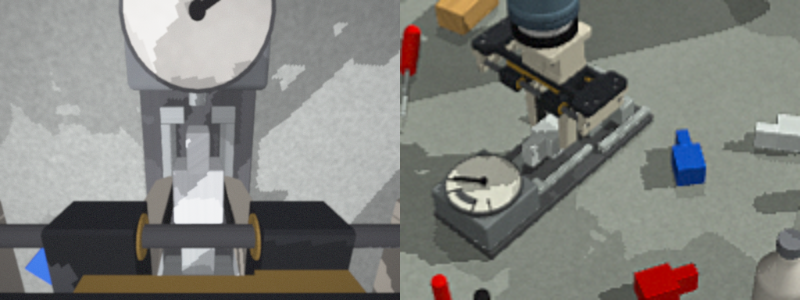

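The wrist view shows the tongue at about (198,150), centred between the cheeks at (172,120) and (226,120). The slot refit gives y = -0.3 mm and yaw -19.0°, so I'll lower it in.

```bash
python3 - <<'E'
from h import *
move_l(G(-12,-.1,53),60,until_force=12);st()
print(move_l(G(-12,-.1,46.5),20,until_force=8));wait(.2);st()
E
```

```text
t 17.82 tcp [ 581.9 -116.8   52.1] g [-12.6  -0.1] F [ 0.   0.3 -1.4] w 35.8 gf 30.0
True
t 18.38 tcp [ 582.8 -117.2   46.9] g [-11.7  -0.1] F [ 0.2 -0.2  6.2] w 35.5 gf 30.0
```

```bash
python3 - <<'E'
from h import *
open_jaws();wait(.3);st()
move_l(G(-12,0,110),150)
p=G(-50,0,330);goto(p,best(p,GY));wait(.3);st()
s,T=wsnap();t=snapshot("top")
for n,a,b,dz in(("w",s,T,1.6),("top",t,t["T"],-.9)):
    r=partpose(a,b,G(0,0,0)[:2],(41.5,46.5),dz,45);print(n,r,"g",gx(r[0]))
    print(gaugefit(a,b,dz=dz))
cv2.imwrite("pics/seat.png",s["frame"])
E
```

```text
t 19.72 tcp [ 581.9 -116.8   45.9] g [-12.6  -0.1] F [ 0.4 -0.   0.5] w 93.1 gf 0.0
t 21.48 tcp [ 546.5 -104.5  328.5] g [-50.2  -0. ] F [-0.   0.7 -0.2] w 92.8 gf 0.0
w (array([ 583.02998615, -117.88901437]), np.float64(-18.60116577148437), (35.92710876464844, 65.94588470458984), np.float64(43.85947197121423)) g (np.float64(-11.256856151006835), np.float64(-0.7116355016912184))
{'o': array([ 589.7, -119.7]), 'yaw': np.float64(-20.34), 'w': np.float64(61.4), 'chz': np.float64(19.7), 'cheek': [1.3, 51.8, -30.4, 32.2, 16.7, 21.6, 19.7], 'plate': [-115.3, -105.7, -26.2, 21.1, 71.5, 79.2, 77.4], 'nose': [-98.6, 13.3, -18.6, 16.5, 37.9, 42.9, 40.0], 'dial': [70.2, 152.7, -38.5, 41.9, 60.9, 67.2, 62.9]}
top (array([ 564.76619619, -123.69818875]), np.float64(70.9771728515625), (34.8870964050293, 11.39374828338623), np.float64(44.23408615833623)) g (np.float64(-26.614338771716316), np.float64(-12.1772474840248))
{'o': array([590.3, -88.7]), 'yaw': np.float64(-5.04), 'w': np.float64(17.7), 'chz': np.float64(19.1), 'cheek': [9.0, 14.0, -9.7, -1.8, 16.6, 21.2, 19.1], 'plate': [-114.0, -97.3, -27.5, 17.6, 70.5, 81.2, 78.0], 'nose': [-94.9, -15.8, -34.9, 5.1, 36.6, 42.7, 40.1]}
```

View pics/seat.png

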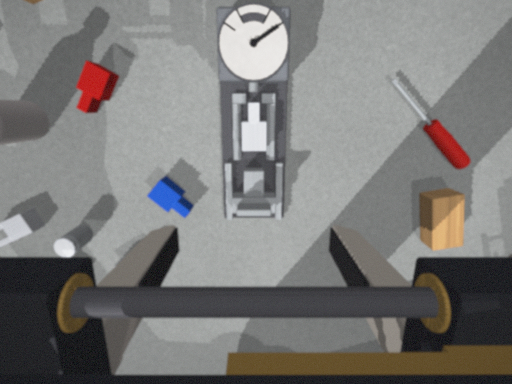

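The casting is seated: top at 43.9 mm, yaw within 0.5° of the gauge, pointer at rest, with the casting at about (254,130). Next I'll grip the plate and close in steps, watching the pointer from the scene camera.

```bash
python3 - <<'E'
from h import *
R=best(G(-115.5,0,140),GY+np.pi/2)
goto(G(-115.5,0,140),R)
move_l(G(-115.5,0,75),100,until_force=15)
clamp();wait(.2);st()
move_l(G(-80,0,75),60);wait(.2);st()
for x in(-74,-71,-69):
    move_l(G(x,0,75),15,until_force=30);wait(.3);st()
S=snapshot("scene");t=snapshot("top")
im=np.hstack([cv2.resize(a,(400,400),interpolation=cv2.INTER_CUBIC) for a in(S["frame"][210:270,160:220],t["frame"][100:160,255:315])]);cv2.imwrite("pics/dial1.png",im)
E
```

```text
t 25.23 tcp [484.4 -83.   75. ] g [-115.8   -0. ] F [-1.6  0.1  1.2] w 9.6 gf 30.0
t 26.17 tcp [516.9 -94.1  75. ] g [-81.5   0.1] F [-6.9  0.6  5.9] w 9.9 gf 30.0
t 27.02 tcp [521.9 -95.9  75. ] g [-76.2   0.1] F [-8.6  2.   8.6] w 10.1 gf 30.0
t 27.67 tcp [524.7 -96.8  74.9] g [-73.2   0.1] F [-8.  2.  8.] w 10.0 gf 30.0
t 28.25 tcp [526.6 -97.5  75. ] g [-71.3   0.1] F [-7.9  2.3  7.9] w 9.7 gf 30.0
```

View pics/dial1.png

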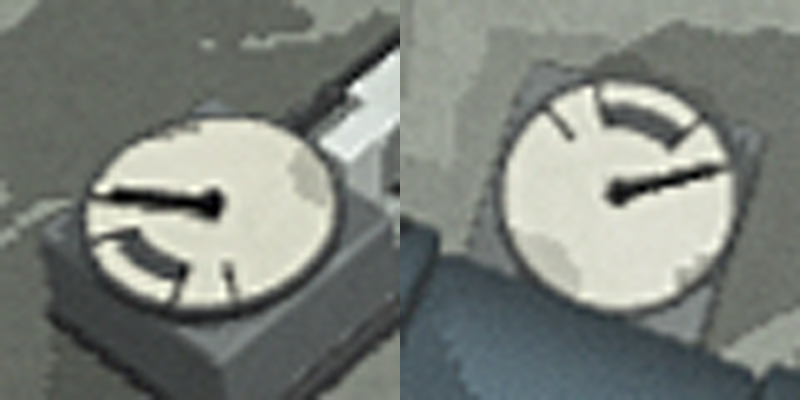

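The scene and top crops both show the pointer still at rest; in the top crop it runs (618,192) to (722,170), about 12°. The arm lags by about 2.3 mm against the jaw friction, so the plate is really at -71.3. I'll advance in small steps and read the pointer from the top camera each time.

```bash
cat >> h.py <<'E'
def pointer(name="top"):
    f=cv2.cvtColor(snapshot("top")["frame"],cv2.COLOR_BGR2GRAY).astype(float)
    v,u=np.mgrid[:384,:512];dx,dy=u-287.7,128.8-v;r=np.hypot(dx,dy)
    m=(r>3.5)&(r<9);w=np.clip(140-f[m],0,None)
    return np.degrees(np.arctan2((w*dy[m]/r[m]).sum(),(w*dx[m]/r[m]).sum())),w.sum()
E
python3 - <<'E'
from h import *
print(pointer())
for x in np.arange(-68,-62.9,.5):
    move_l(G(x,0,75),8,until_force=30);wait(.25);a=pointer();print(x,a);st()
    if 60<a[0]<150:break
E
```

```text
(np.float64(17.740949448389383), np.float64(989.0))
-68.0 (np.float64(18.10747426395099), np.float64(976.0))
t 28.98 tcp [527.3 -97.7  75. ] g [-70.5   0.1] F [-9.   3.7  8.4] w 9.4 gf 30.0
-67.5 (np.float64(18.406048339116843), np.float64(992.0))
t 29.52 tcp [527.4 -97.8  75. ] g [-70.4   0.1] F [-10.1   3.2   9.1] w 9.4 gf 30.0
-67.0 (np.float64(21.262154314203606), np.float64(886.0))
t 30.07 tcp [527.6 -97.8  74.9] g [-70.2   0.1] F [-11.6   2.   10.4] w 9.9 gf 30.0
-66.5 (np.float64(25.65415940798444), np.float64(911.0))
t 30.62 tcp [527.9 -97.9  74.9] g [-69.9   0.1] F [-11.7   3.1  10.6] w 9.7 gf 30.0
-66.0 (np.float64(30.963197706071615), np.float64(1005.0))
t 31.18 tcp [528.2 -98.1  74.9] g [-69.5   0.1] F [-12.4   3.8  11.4] w 9.8 gf 30.0
-65.5 (np.float64(36.061759456948145), np.float64(1027.0))
t 31.73 tcp [528.6 -98.2  74.9] g [-69.2   0.1] F [-13.1   3.3  12.1] w 10.0 gf 30.0
-65.0 (np.float64(41.46240069621913), np.float64(917.0))
t 32.27 tcp [529.  -98.3  74.9] g [-68.7   0.1] F [-12.8   3.2  11.6] w 9.8 gf 30.0
-64.5 (np.float64(47.140177404565726), np.float64(969.0))
t 32.83 tcp [529.3 -98.4  75. ] g [-68.4   0.1] F [-13.7   2.7  12.2] w 9.8 gf 30.0
-64.0 (np.float64(51.8352649983301), np.float64(896.0))
t 33.38 tcp [529.7 -98.5  74.9] g [-68.    0.1] F [-13.2   3.4  13.3] w 9.8 gf 30.1
-63.5 (np.float64(56.67955322943399), np.float64(934.0))
t 33.92 tcp [530.  -98.6  74.9] g [-67.6   0.1] F [-13.8   4.3  12.5] w 9.8 gf 30.1
-63.0 (np.float64(62.182079940378614), np.float64(916.0))
t 34.48 tcp [530.4 -98.8  74.9] g [-67.2   0.1] F [-14.7   3.8  13.3] w 10.0 gf 30.1
```

```bash
python3 - <<'E'
from h import *
move_l(G(-62,0,75),8,until_force=30);wait(.25);print(pointer());st()
move_l(G(-65.5,0,75),8);wait(.3);print(pointer());st()
open_jaws();wait(.3);print(pointer());st()
move_l(G(-66.5,0,150),100)
p=G(-80,0,300);goto(p,best(p,GY));wait(.5);print(pointer());st()
s,T=wsnap();S=snapshot("scene");t=snapshot("top")
r=partpose(s,T,G(0,0,0)[:2],(41.8,46.5),1.6,45);print(r,gx(r[0]));print(gaugefit(s,T,dz=1.6))
im=np.hstack([cv2.resize(S["frame"][185:275,160:280],(400,300)),cv2.resize(t["frame"][100:190,245:325],(400,450),interpolation=cv2.INTER_CUBIC)[:300]]);im=np.vstack([im,np.hstack([cv2.resize(s["frame"],(400,300)),cv2.resize(s["frame"][:200,150:350],(400,300))])])
cv2.imwrite("pics/end.png",im)
E
```

```text
(np.float64(73.25344435091677), np.float64(782.0))
t 35.05 tcp [531.2 -99.   74.9] g [-66.4   0.1] F [-14.5   4.5  14.4] w 10.2 gf 30.1
(np.float64(72.97466436025101), np.float64(824.0))
t 35.98 tcp [531.1 -99.   75. ] g [-66.5   0.1] F [-6.   1.7  6. ] w 9.8 gf 30.0
(np.float64(72.93020019247679), np.float64(817.0))
t 37.69 tcp [532.  -99.5  75. ] g [-65.5   0. ] F [-0.  -0.6 -0.1] w 93.4 gf 0.0
(np.float64(70.85481832362427), np.float64(7074.0))
t 40.54 tcp [518.3 -94.7 300. ] g [-80.   0.] F [0.1 0.6 0.2] w 93.0 gf 0.0
(array([ 606.88019736, -126.14004525]), np.float64(160.66349029541016), (35.60478210449219, 87.72987365722656), np.float64(43.82365441578444)) (np.float64(13.980259971795697), np.float64(-0.7042221524637569))
{'o': array([ 589.8, -119.6]), 'yaw': np.float64(-19.94), 'w': np.float64(61.5), 'chz': np.float64(19.6), 'cheek': [1.2, 51.9, -30.5, 30.8, 16.6, 21.6, 19.6], 'plate': [-66.6, -56.5, -24.8, 22.2, 73.0, 79.4, 77.5], 'nose': [-48.4, 15.4, -15.5, 16.0, 38.2, 42.9, 40.0], 'dial': [68.5, 120.6, -40.3, 42.0, 60.8, 67.0, 62.9]}
```

View pics/end.png

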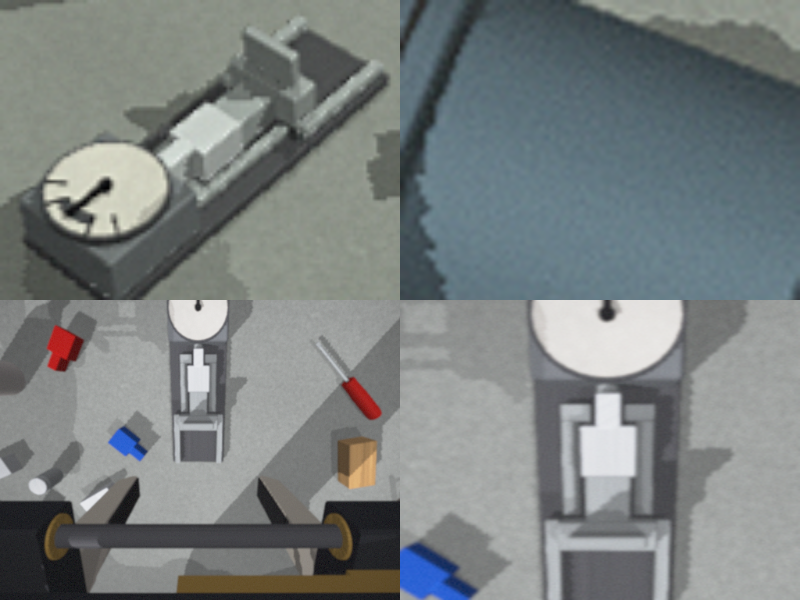

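The scene crop shows the pointer in the middle of the dark band at about (75,208). The nose is against the casting's back, the tongue is on the plunger, and the robot is clear.

```bash
python3 -c "
from cell import *
print(sign_off())"
```

```text
the job is handed in; nothing more can be done
None
```

The T-casting is seated flat in the pocket and the jaw is shut on it, with the pointer resting mid-band (plunger about 4 mm in); nothing else was touched and the job is handed in, though `sign_off` returned no verdict.

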